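# Check the portion scale with the test weight

### The job

Check the portion scale on the work table (not the one on the counter behind) before the dough is weighed. With nothing on the pan, press the zero button on its panel (the one next to the display, not the power button at the right-hand end); then lift the 100 g weight, the largest, out of its pocket in the wooden block, set it down gently and upright in the middle of the scale's pan and let go. Leave the other weights in their pockets and the other things on the table where they are.

Things in the scene. Friction and masses are not known exactly. Their poses are not given: they have to be found in the camera images.
- portion_scale: digital portion scale, pale plastic, 145 x 225 x 35 mm, fixed. Origin: centre of its underside. Its own -y end, the panel, faces the robot within 20 degrees; own +x is to the right as seen from there. Panel, left to right: display, zero button, power button (both round, 17 mm, tops 30 mm above the table). Behind it the flat pan, 140 (x) x 144 (y) mm, top at 35 mm
- zero_button (a point): middle of the top of the zero (tare) button, the red one next to the display. Axes as the scale's
- power_button (a point): middle of the top of the power button, the pale one at the right-hand end of the panel, 24 mm from the zero button. Not to be pressed
- pan_centre (a point): middle of the pan's flat top, 35 mm above the table; sinks with the pan. Axes as the scale's
- portion_scale_tare (a joint): travel of the zero button: 0 out, 0.0012 m fully in (about 4 N; springs back)
- portion_scale_power (a joint): travel of the power button: 0 out, 0.0012 m fully in (about 4 N)
- portion_scale_pan (a joint): how far the pan has sunk on its spring: 0 empty, about 0.0014 m under 100 g, 0.0025 m at its stop
- weight_block: plain wooden block, 64 mm (its x) x 156 mm (its y) x 30 mm high, fixed, with a row of four round pockets along y, each 15 mm deep and 2 mm wider than its weight, largest weight at +y. Origin: centre of its underside
- weight_100: the largest steel knob weight, 100 g: plain cylinder 22 mm across and 30 mm high with a waisted knob 15 mm across on top, 43 mm high in all. Origin: centre of its underside; z up its axis. It stands in pocket at y = 50 mm of the block, its lowest 15 mm in the bore
- weight_50: a smaller steel knob weight, 50 g: plain cylinder 18 mm across and 24 mm high with a waisted knob 12 mm across on top, 35 mm high in all. Origin: centre of its underside; z up its axis. It stands in pocket at y = 12 mm of the block, its lowest 15 mm in the bore
- weight_20: a smaller steel knob weight, 20 g: plain cylinder 14 mm across and 17 mm high with a waisted knob 10 mm across on top, 26 mm high in all. Origin: centre of its underside; z up its axis. It stands in pocket at y = -21 mm of the block, its lowest 15 mm in the bore
- weight_10: a smaller steel knob weight, 10 g: plain cylinder 11 mm across and 13 mm high with a waisted knob 9 mm across on top, 21 mm high in all. Origin: centre of its underside; z up its axis. It stands in pocket at y = -50 mm of the block, its lowest 15 mm in the bore
- pocket_100 (a point): centre of the floor of the 100 g weight's pocket, 15 mm above the table, 15 mm below the block's top; axes as the block's
- pocket_50 (a point): centre of the floor of the 50 g weight's pocket, 15 mm above the table, 15 mm below the block's top; axes as the block's
- pocket_20 (a point): centre of the floor of the 20 g weight's pocket, 15 mm above the table, 15 mm below the block's top; axes as the block's
- pocket_10 (a point): centre of the floor of the 10 g weight's pocket, 15 mm above the table, 15 mm below the block's top; axes as the block's
- egg_cup: small steel cup of egg, 67 mm across, 42 mm high; bystander. Origin: centre of its underside
- ring_cutter_0: tinplate ring cutter 66 mm across, 32 mm high; bystander. Origin: centre of its underside
- bench_scraper: steel scraper with a cream handle, 236 x 116 x 22 mm, lying flat; bystander. Origin: centre of its underside

How it is judged:
By the outcome, as a careful person would: the job done as asked, in the order asked, and still so for the second after the job is handed in, with the robot touching nothing.
It also fails if it takes over 42 s, if anything falls off the work surface, if the arm or the gripper's body presses on something with over 40 N, if the wrist force passes 120 N, or if a joint passes its speed limit or range.

### The arm

A 6-joint arm with a two-finger parallel gripper is mounted at the origin on a cart in front of the work surface, level with it; the furniture and walls round the work are solid. World frame = base frame: x ahead of the robot, y to its left, z up, the work surface at z = 0. Lengths are in mm, angles in rad, forces in N, time in s.
With the tool pointing down it reaches from about 200 to 875 mm from the base axis. Payload 3.4 kg.
Tool frame: the origin (TCP) lies midway between the tips of the shut fingers; the grasp point (between the pads) lies 19 mm behind it (robot.tcp_to_grasp is the distance from the TCP to the grasp point, in mm); z points along the fingers, y is the line along which they close (so a half turn about z gives the same grasp; the last joint's range is limited). The gripper opens to 94 mm and grips with 3 to 60 N. Pads are 16 mm wide; open, the fingers measure 119 mm over their backs; the gripper's body (75 mm by 177 mm) begins 78 mm behind the grasp point.
Start: joints at [-0.121, 0.276, 1.505, -0, 1.361, -0.121], TCP at [575.035, -0.01, 205.493] pointing down, gripper open.
Joint ranges: [-2.89, 2.89], [-0.75, 2.08], [0.22, 2.7], [-1.18, 4.32], [0.11, 2.71], [-2.7, 2.7]. Speed limits (rad/s): [2.57, 2.57, 3.14, 3.14, 3.14, 3.14].

### API

Orientations are given as a 3x3 rotation matrix whose columns are the frame's x, y, z axes.
In Python, from station import robot gives the robot as it stands.
- The arm moves only by the tool jog_arm, never from a script. Its argument "motion" is one flat list of numbers, 7 for each row, row after row: the shift along the tool's x, y, z in cm, then the turn, a rotation vector about the tool's x, y, z in rad, then the opening, from 0 (shut) to 1 (fully open). A call has 1 to 20 rows; each row shifts and turns the commanded pose from where the row before left it, along the tool's axes as they then stand; what a row does not reach is not made up. A row lasts 1/10 s, in which the tool goes at most 50 mm and 8.59 degrees, less where a joint would pass 70% of its speed; a pose out of reach is approached as far as the arm can. A call with a gripper value outside its range is refused whole. The fingers move at their own pace and stop on an object; the grip force is fixed at half the most. Time passes only in rows, so rows that do not move let the fingers close. It gives the time, the measured TCP pose, the force, the opening and the grip force at its end, in the units of the state.
- robot.state(): the state, without advancing time (a new reading comes with each control period).
- robot.snapshot(name): name is "scene" or "side" or "wrist"; returns (picture, depth): 420x560x3 uint8, red, green, blue; 420x560 float32, mm along the optical axis (not along the pixel's ray), 0 where there is no reading.
- robot.camera_model(name): a dict with "vertical_fov" (degrees; the focal length in pixels is half the picture's height over the tangent of half this angle, whatever the lens; pixels are square), "cx", "cy" (the principal point, pixels), "rvec" (rotation vector, rad) and "tvec" (3), from world to camera coordinates, as OpenCV has them. Camera axes: x right, y down, z forward; pixel columns grow to the right and rows downward; lengths in mm; the calibration is good to about 2 mm. A picture is of the moment at which its call begins: read the wrist's pose just before it. camera_model takes no time and is no camera call; for the wrist camera it gives the pose at the moment of the call.
- robot.job_done(): hands the job in; it is judged then, once.
Trained networks look in the newest picture that a camera, given by its name, has taken for a name from the list of things; names that differ only in an ending like _2 or _b are one class to them, and where a whole thing is asked for, a point or a joint stands for the part that bears it (a point fixed in the world has none). Each returns a list of dicts, best first, with "score" (0 to 1); they miss things now and then, are a little off and sometimes report something else, mostly with a low value. They report only what shows in the picture. A call takes as long as a camera call.
- robot.cut_out(query, camera): "region" (420x560 bool, what is visible of it) and "extent" ([left, top, right, bottom] in pixels, round what is visible of it).
The state is a dict: "t": time; "qpos": joint angles; "joint_velocities": joint speeds; "effort": joint torques, N m; "tcp_pos": TCP position; "eef_rot": TCP orientation; "ft_force": force on the tool from outside, world axes, zero at the start; "wrist_torque": the same for the moment, N m; "opening": finger opening in mm; "grip_force": force on a finger pad.
Only numpy, scipy, OpenCV 4.12 (cv2) and the standard library are available. Lean on these libraries where they do the work, as an engineer would, in place of code of your own. Each camera call takes 0.05 s, during which the arm holds its last target. There are 200 camera calls.

## Working session

There is one attempt and no reset: what is moved stays moved. The work goes in short steps, Python scripts to look and compute and a tool call to move; the robot and the scene stay as the last step left them, time stands still between calls to the robot, and variables do not carry over. Pictures are saved under pics/ and viewed, at most 10 in all, crops included, and the job is handed in when it is done.

Besides the shell and the picture viewer there is one more tool, called after "Request:" in YAML: its name, and indented under it one key for each argument. jog_arm: Moves the arm, as the interface text tells. Its arguments: {"type":"object","properties":{"motion":{"type":"array"}},"required":["motion"]}

```bash
mkdir -p pics
cat > h.py <<'E'
from station import robot
import numpy as np, cv2
def snap(n):
    cm=robot.camera_model(n); im,d=robot.snapshot(n); return im,d,cm
def world(d,cm,mask=None):
    f=d.shape[0]/2/np.tan(np.radians(cm["vertical_fov"])/2)
    v,u=np.mgrid[:d.shape[0],:d.shape[1]]
    P=np.stack([(u-cm["cx"])/f*d,(v-cm["cy"])/f*d,d],-1)
    R=cv2.Rodrigues(np.array(cm["rvec"],float))[0]
    return (P-np.array(cm["tvec"]).ravel())@R
def save(im,n): cv2.imwrite("pics/"+n,im[...,::-1])
E
python3 - <<'E'
from h import *
s=robot.state(); print(s["eef_rot"],s["opening"],s["t"])
ims=[]
for n in ["scene","wrist"]:
    im,d,cm=snap(n); save(im,n+"0.png"); W=world(d,cm)
    print(n,{k:np.round(v,2) for k,v in cm.items()})
    for q in ["portion_scale","weight_block","weight_100","zero_button","egg_cup","bench_scraper"]:
        for r in robot.cut_out(q,n)[:2]:
            m=r["region"]&(d>0); print(q,round(r["score"],2),r["extent"],m.sum(),np.round(np.median(W[m],0)) if m.any() else "", np.round(np.percentile(W[m],[2,98],axis=0)) if m.any() else "")
E
```

```text
[[ 2.46821603e-05  9.99998491e-01 -1.73728260e-03]
 [ 9.99999984e-01 -2.43758158e-05  1.76356415e-04]
 [ 1.76313802e-04 -1.73728692e-03 -9.99998475e-01]] 94.17664610034021 0.0
scene {'vertical_fov': np.float64(55.59), 'cx': np.float64(280.06), 'cy': np.float64(207.59), 'rvec': array([ 0.94, -2.61,  0.95]), 'tvec': array([433.48, 242.69, 922.24])}
portion_scale 0.63 [192.0, 206.1, 287.4, 269.1] 4094 [535. 194.  31.] [[434. 110.  14.]
 [646. 267.  37.]]
weight_block 0.61 [275.6, 174.9, 310.6, 223.4] 1066 [505.   3.  28.] [[459. -81.  -1.]
 [557.  72.  32.]]
weight_block 0.51 [198.7, 203.0, 257.5, 251.5] 2224 [577. 198.  34.] [[512. 128.  29.]
 [648. 262.  37.]]
weight_100 0.61 [292.4, 196.8, 299.8, 200.6] 31 [504.   7.  38.] [[499.   1.  30.]
 [512.  12.  49.]]
zero_button 0.33 [197.6, 201.1, 259.3, 253.1] 2267 [577. 198.  34.] [[512. 127.  27.]
 [650. 262.  37.]]
egg_cup 0.72 [131.8, 258.7, 163.4, 297.0] 683 [624. 417.  31.] [[595. 386.   7.]
 [655. 444.  42.]]
bench_scraper 0.93 [337.8, 136.2, 388.9, 194.6] 967 [ 412. -228.    7.] [[ 343. -292.   -2.]
 [ 547. -172.   22.]]
bench_scra
[... 512 characters left out ...]
14.0, 273.7, 267.7] 7867 [517.  -5.  29.] [[469. -78.  12.]
 [563.  67.  30.]]
weight_100 0.8 [182.7, 141.3, 210.0, 163.2] 467 [500.  40.  45.] [[490.  29.  24.]
 [507.  49.  58.]]
weight_100 0.62 [203.2, 175.8, 222.7, 193.5] 285 [512.   6.  39.] [[503.  -3.  24.]
 [519.  11.  50.]]
zero_button 0.66 [167.7, 22.0, 188.9, 41.0] 262 [484. 148.  29.] [[477. 141.  27.]
 [492. 155.  31.]]
zero_button 0.57 [208.1, 0.3, 372.5, 67.4] 8585 [583. 151.  34.] [[523. 122.  29.]
 [656. 173.  35.]]
egg_cup 0.2 [175.1, 51.3, 198.6, 69.4] 267 [490. 125.  29.] [[482. 117.  27.]
 [497. 132.  30.]]
bench_scraper 0.76 [101.4, 311.7, 264.4, 414.3] 1483 [ 514. -267.   19.] [[ 361. -294.    0.]
 [ 557. -168.   22.]]
```

View pics/wrist0.png

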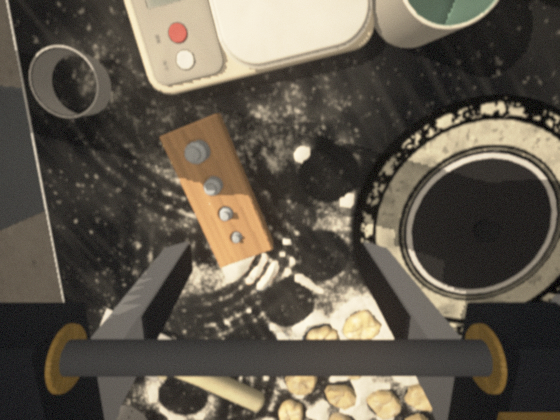

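View pics/scene0.png

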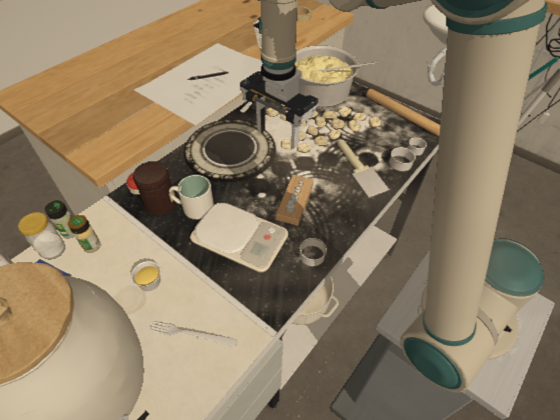

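The wrist picture shows the work-table scale at the top, with the red zero button at (178,32) and the power button at (185,60). The block's 100 g weight is at (196,152). I'll shut the gripper and move towards the panel, taking a closer look on the way.

Request:
jog_arm:
  motion: [1.5, -2, 0, 0, 0, 0, 0, 1.5, -2, 0, 0, 0, 0, 0, 1.5, -2, 0, 0, 0, 0, 0, 1.5, -1.5, 0, 0, 0, 0, 0, 0, 0, 0, 0, 0, 0, 0, 0, 0, 0, 0, 0, 0, 0]

```text
t: 1.3
tcp_pos: [500.6, 60.1, 205.8]
eef_rot: [[-0.001, 1.0, 0.002], [1.0, 0.001, -0.001], [-0.001, 0.002, -1.0]]
ft_force: [-0.2, 0.7, 0.8]
opening: 49.5
grip_force: 0.0
```

Run:
```python
from h import *
s=robot.state(); print(s["tcp_pos"],s["opening"],s["t"])
im,d,cm=snap("wrist"); save(im,"wrist1.png"); W=world(d,cm)
for q in ["zero_button","power_button","portion_scale","pan_centre","weight_100","weight_50","weight_10","weight_block"]:
    for r in robot.cut_out(q,"wrist")[:2]:
        m=r["region"]&(d>0); P=W[m]
        if m.any(): print(q,round(r["score"],2),np.round(r["extent"]),m.sum(),np.round(np.median(P,0),1),np.round((np.percentile(P,2,axis=0)+np.percentile(P,98,axis=0))/2,1))
# flat pan
z=W[...,2]; reg=(d>0)&(W[...,0]>460)&(W[...,0]<680)&(W[...,1]>90)&(W[...,1]<300)&(z>33)&(z<38)
n,l,st,c=cv2.connectedComponentsWithStats(reg.astype(np.uint8)); i=1+st[1:,4].argmax()
P=W[l==i]; print("pan",cv2.minAreaRect(P[:,:2].astype(np.float32)),np.median(P[:,2]),st[i])
k=(d>0)&(abs(W[...,0]-500)<25)&(abs(W[...,1]-43)<25)&(z>52)
print("knob",k.sum(),np.round(W[k].mean(0),1),np.round(W[k].min(0)),np.round(W[k].max(0)))
```

```text
[500.62493912  60.06508046 205.84408085] 49.50972204927606 1.3
zero_button 0.71 [282.   1. 444. 130.] 18260 [581.8 185.1  33.7] [583.6 178.9  32.6]
zero_button 0.66 [248.  89. 270. 106.] 240 [484.1 148.5  28.6] [483.7 148.4  28.6]
power_button 0.79 [251. 117. 272. 134.] 245 [488.9 124.7  28.5] [488.9 124.7  26.9]
portion_scale 0.57 [196.   0. 445. 156.] 31213 [539.3 179.7  32.7] [545.4 170.5  28.4]
pan_centre 0.81 [281.   0. 442. 131.] 18364 [582.  185.1  33.7] [583.9 178.9  32.5]
weight_100 0.89 [260. 201. 285. 222.] 431 [497.   42.7  44.6] [497.   40.6  41. ]
weight_100 0.84 [274. 230. 296. 253.] 294 [509.7   6.2  38.3] [509.8   2.1  36.9]
weight_50 0.89 [260. 201. 285. 222.] 431 [497.   42.7  44.6] [497.   40.6  41. ]
weight_50 0.84 [274. 230. 296. 253.] 294 [509.7   6.2  38.3] [509.8   2.1  36.9]
weight_10 0.89 [260. 201. 285. 222.] 431 [497.   42.7  44.6] [497.   40.6  41. ]
weight_10 0.84 [274. 230. 296. 253.] 294 [509.7   6.2  38.3] [509.8   2.1  36.9]
weight_block 0.71 [236. 171. 326. 314.] 6434 [512.6   2.5  28.8] [508.4  -4.7  23.2]
pan ((585.3162841796875, 186.8212432861328), (137.1097412109375, 119.825927734375), 11.975756645202637) 33.89927308152987 [  286     0   156   130 14125]
knob 1464 [478.5  58.9 230.4] [475.  32.  53.] [503.  68. 318.]
```

View pics/wrist1.png

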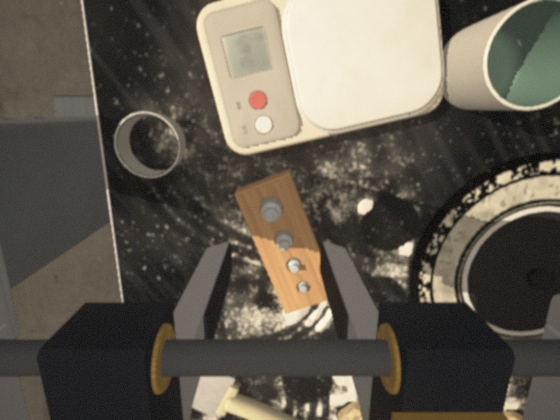

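Zero button is at (258,100) and power at (263,125). Both views put zero at about (484,148.4), with a scale yaw of about 12°. I'll go above the button, shut and turned -0.2 rad.

Request:
jog_arm:
  motion: [2.2, -0.4, 3, 0, 0, 0, 0, 2.2, -0.4, 3, 0, 0, 0, 0, 2.2, -0.4, 3, 0, 0, 0, 0, 2.2, -0.45, 3, 0, 0, 0, 0, 0, 0, 3, 0, 0, -0.1, 0, 0, 0, 0, 0, 0, -0.1, 0, 0, 0, 0, 0, 0, 0, 0, 0, 0, 0, 0, 0, 0, 0, 0]

```text
invalid input
```

Run:
```python
from h import *
im,d,cm=snap("wrist"); save(im,"wrist2.png"); im,d,cm=snap("scene"); save(cv2.resize(im[190:290,190:320],None,fx=5,fy=5),"scene2.png")
```

```text
(no output)
```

View pics/wrist2.png

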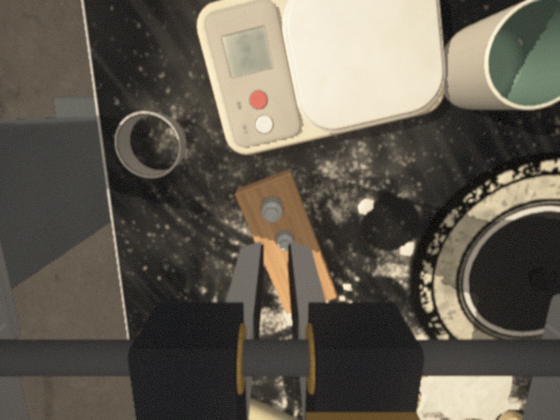

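The picture shows the arm unmoved, because my list had a wrong count and was refused. I'll resend it.

Request:
jog_arm:
  motion: [2.2, -0.4, 3, 0, 0, 0, 0, 2.2, -0.4, 3, 0, 0, 0, 0, 2.2, -0.4, 3, 0, 0, 0, 0, 2.2, -0.45, 3, 0, 0, 0, 0, 0, 0, 3, 0, 0, -0.1, 0, 0, 0, 0, 0, 0, -0.1, 0, 0, 0, 0, 0, 0, 0, 0, 0, 0, 0, 0, 0, 0, 0, 0]

```text
invalid input
```

Request:
jog_arm:
  motion: [2.2, -0.4, 3, 0, 0, 0, 0, 2.2, -0.4, 3, 0, 0, 0, 0, 2.2, -0.4, 3, 0, 0, 0, 0, 2.2, -0.45, 3, 0, 0, 0, 0, 0, 0, 3, 0, 0, -0.1, 0, 0, 0, 0, 0, 0, -0.1, 0, 0, 0, 0, 0, 0, 0, 0, 0, 0, 0, 0, 0, 0, 0]

```text
t: 2.65
tcp_pos: [484.2, 148.1, 55.8]
eef_rot: [[-0.197, 0.98, 0.001], [0.98, 0.197, 0.0], [-0.0, 0.001, -1.0]]
ft_force: [-0.1, 0.2, 0.5]
opening: 0.2
grip_force: 0.0
```

Run:
```python
from h import *
im,d,cm=snap("side"); W=world(d,cm)
a=im.copy()
for q in ["zero_button","portion_scale"]:
    for r in robot.cut_out(q,"side")[:2]: print(q,r["score"],r["extent"])
im2,d,cm=snap("scene")
save(np.hstack([cv2.resize(im,(400,300)),cv2.resize(im2[190:290,190:320],(390,300))]),"mix3.png"); print(robot.state()["opening"],robot.state()["tcp_pos"])
```

```text
portion_scale 0.82 [235.1, 197.1, 332.3, 237.0]
0.5197911031863299 [484.19817721 147.9064547   56.20775885]
```

View pics/mix3.png

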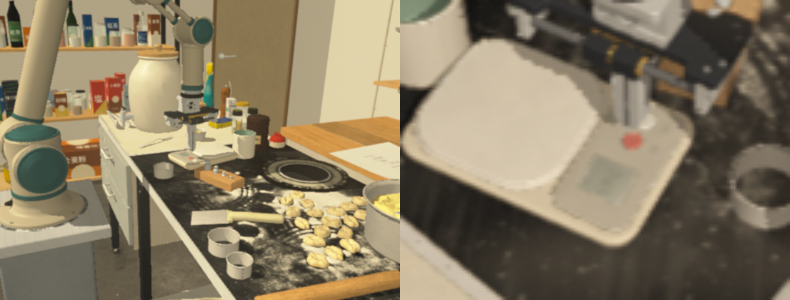

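Fingers are over the panel, with the red button showing at (632,140) in the right half, in line with the expected spot below the tips. I'll descend and press gently.

Request:
jog_arm:
  motion: [0, 0, 1.2, 0, 0, 0, 0, 0, 0, 0.9, 0, 0, 0, 0, 0, 0, 0.3, 0, 0, 0, 0, 0, 0, 0, 0, 0, 0, 0, 0, 0, 0.1, 0, 0, 0, 0, 0, 0, 0, 0, 0, 0, 0]

```text
t: 3.45
tcp_pos: [483.8, 148.0, 30.5]
eef_rot: [[-0.199, 0.98, 0.0], [0.98, 0.199, 0.0], [-0.0, 0.0, -1.0]]
ft_force: [-0.1, -1.0, -0.0]
opening: 0.5
grip_force: 0.0
```

Request:
jog_arm:
  motion: [0, 0, 0.1, 0, 0, 0, 0, 0, 0, 0.05, 0, 0, 0, 0, 0, 0, 0, 0, 0, 0, 0, 0, 0, 0, 0, 0, 0, 0]

```text
t: 3.85
tcp_pos: [483.9, 148.1, 29.4]
eef_rot: [[-0.199, 0.98, 0.001], [0.98, 0.199, 0.0], [-0.0, 0.001, -1.0]]
ft_force: [0.3, -0.5, 2.9]
opening: 0.4
grip_force: 1.7
```

Request:
jog_arm:
  motion: [0, 0, 0.05, 0, 0, 0, 0, 0, 0, 0.05, 0, 0, 0, 0, 0, 0, 0, 0, 0, 0, 0, 0, 0, 0, 0, 0, 0, 0]

```text
t: 4.25
tcp_pos: [483.9, 148.1, 28.9]
eef_rot: [[-0.199, 0.98, 0.001], [0.98, 0.199, 0.0], [-0.0, 0.001, -1.0]]
ft_force: [-2.4, 0.2, 9.7]
opening: 0.3
grip_force: 4.7
```

The force reached 9.7 N with the button at its stop, so it is fully pressed. I'll release straight up and look at the pan from above.

Request:
jog_arm:
  motion: [0, 0, -0.5, 0, 0, 0, 0, 0, 0, -3, 0, 0, 0, 0, 0, 0, -4, 0, 0, 0, 0.3, -1.2, 1.2, -4, 0, 0, 0, 0.5, -1.2, 1.2, -4, 0, 0, 0, 0.5, -1.2, 1.2, -2, 0, 0, 0, 0.5, -1.2, 1.2, 0, 0, 0, 0, 0.5, 0, 0, 0, 0, 0, 0, 0.5, 0, 0, 0, 0, 0, 0, 0.5]

```text
t: 5.15
tcp_pos: [538.5, 110.3, 200.6]
eef_rot: [[-0.198, 0.98, -0.005], [0.98, 0.198, 0.0], [0.001, -0.005, -1.0]]
ft_force: [-0.6, 0.1, -0.7]
opening: 47.0
grip_force: 0.0
```

Run:
```python
from h import *
s=robot.state(); print(s["tcp_pos"],s["opening"])
im,d,cm=snap("wrist"); save(im,"wrist4.png"); W=world(d,cm); print(d.shape)
for q in ["zero_button","power_button","pan_centre","weight_100","weight_50","weight_20","weight_10"]:
    for r in robot.cut_out(q,"wrist")[:2]:
        m=r["region"]&(d>0); P=W[m]
        if m.any(): print(q,round(r["score"],2),np.round(r["extent"]),m.sum(),np.round(np.median(P,0),1),np.round(cv2.minAreaRect(P[(P[:,2]>P[:,2].max()-6)][:,:2].astype(np.float32))[0],1), [np.round(x,1) for x in cv2.minAreaRect(P[:,:2].astype(np.float32))])
```

```text
[538.47029816 110.33546285 200.57173907] 46.95488847370108
(420, 560)
zero_button 0.53 [220. 130. 240. 152.] 230 [483.8 148.   28.7] [483.4 147.6] [array([483.4, 147.6]), array([16.8, 15.9]), np.float64(54.5)]
zero_button 0.48 [264.  38. 415. 189.] 20476 [582.7 197.8  33.7] [583.9 193.7] [array([588.2, 192. ]), array([159. , 150.3]), np.float64(4.0)]
power_button 0.71 [224. 158. 241. 173.] 199 [489.1 125.6  28.7] [489.2 125.4] [array([489.2, 125.4]), array([15.7, 14.5]), np.float64(12.4)]
power_button 0.55 [266.  40. 415. 189.] 20470 [582.9 197.6  33.7] [583.9 193.7] [array([587.4, 190.8]), array([149. , 147.5]), np.float64(12.9)]
pan_centre 0.9 [264.  35. 416. 187.] 20288 [583.1 198.   33.7] [584.3 194. ] [array([585.3, 191. ]), array([143.8, 148.1]), np.float64(13.6)]
weight_100 0.73 [232. 294. 245. 310.] 155 [522.3 -24.7  31.8] [521.8 -27.1] [array([523.1, -26.1]), array([13.5, 14.5]), np.float64(71.6)]
weight_100 0.62 [239. 322. 246. 325.] 63 [532.2 -52.6  33. ] [532.  -53.7] [array([531.9, -53.2]), array([8.9, 6.2]), np.float64(15.5)]
weight_50 0.73 [232. 294. 245. 310.] 155 [522.3 -24.7  31.8] [521.8 -27.1] [array([523.1, -26.1]), array([13.5, 14.5]), np.float64(71.6)]
weight_50 0.62 [239. 322. 246. 325.] 63 [532.2 -52.6  33. ] [532.  -53.7] [array([531.9, -53.2]), array([8.9, 6.2]), np.float64(15.5)]
weight_20 0.73 [232. 294. 245. 310.] 155 [522.3 -24.7  31.8] [521.8 -27.1] [array([523.1, -26.1]), array([13.5, 14.5]), np.float64(71.6)]
weight_20 0.62 [239. 322. 246. 325.] 63 [532.2 -52.6  33. ] [532.  -53.7] [array([531.9, -53.2]), array([8.9, 6.2]), np.float64(15.5)]
weight_10 0.73 [232. 294. 245. 310.] 155 [522.3 -24.7  31.8] [521.8 -27.1] [array([523.1, -26.1]), array([13.5, 14.5]), np.float64(71.6)]
weight_10 0.62 [239. 322. 246. 325.] 63 [532.2 -52.6  33. ] [532.  -53.7] [array([531.9, -53.2]), array([8.9, 6.2]), np.float64(15.5)]
```

View pics/wrist4.png

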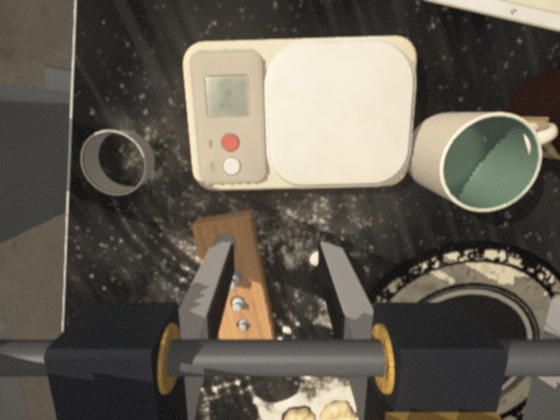

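The whole pan shows, spanning (264,35) to (416,187), so its centre is about (583,197). The panel is free and the mug stands beyond the far end. Next I'll view the weights from directly above.

Request:
jog_arm:
  motion: [-3, -1, 0, 0, 0, 0, 1, -3, -1, 0, 0, 0, 0, 1, -3, -1, 0, 0, 0, 0, 1, -3, -1, 0, 0, 0, 0, 1, -2, -1, 0, 0, 0, -0.1, 1, 0, 0, 0, 0, 0, -0.07, 1, 0, 0, 0, 0, 0, 0, 1, 0, 0, 0, 0, 0, 0, 1]

```text
t: 6.35
tcp_pos: [518.9, -36.4, 203.1]
eef_rot: [[-0.36, 0.933, 0.0], [0.933, 0.36, 0.0], [0.0, 0.0, -1.0]]
ft_force: [-0.3, -0.6, -0.3]
opening: 93.9
grip_force: 0.0
```

Run:
```python
from h import *
s=robot.state(); print(s["tcp_pos"],s["eef_rot"],s["opening"])
im,d,cm=snap("wrist"); save(im,"wrist5.png"); W=world(d,cm)
f=210/np.tan(np.radians(cm["vertical_fov"])/2); R=cv2.Rodrigues(np.array(cm["rvec"],float))[0]; C=-R.T@np.array(cm["tvec"]).ravel(); print("cam",C)
def ray(u,v,z):
    r=R.T@np.array([(u-cm["cx"])/f,(v-cm["cy"])/f,1]); return C+r*(z-C[2])/r[2]
for q in ["weight_100","weight_block"]:
    for r in robot.cut_out(q,"wrist")[:4]:
        m=r["region"]&(d>0); P=W[m]; e=r["extent"]
        print(q,round(r["score"],2),np.round(e),m.sum(),np.round(np.median(P,0),1),"zmax",P[:,2].max().round(),"top",np.round(ray((e[0]+e[2])/2,(e[1]+e[3])/2,45),1),[np.round(x,1) for x in cv2.minAreaRect(P[P[:,2]>25][:,:2].astype(np.float32))])
```

```text
[518.90465512 -36.4283852  203.06908997] [[-3.60327511e-01  9.32825818e-01  2.78536108e-04]
 [ 9.32825854e-01  3.60327459e-01  2.20920392e-04]
 [ 1.05716037e-04  3.39429378e-04 -9.99999937e-01]] 93.93636517638578
cam [490.79450296  37.04822165 381.21173081]
weight_100 0.64 [270. 103. 294. 123.] 419 [496.1  38.4  54.8] zmax 59.0 top [497.7  36.5  45. ] [array([496.4,  38. ]), array([19.8, 20.9]), np.float64(21.0)]
weight_100 0.58 [276. 174. 285. 188.] 121 [521.1 -25.5  38.5] zmax 42.0 top [519.8 -24.2  45. ] [array([521.8, -26.1]), array([11.3, 10.5]), np.float64(21.2)]
weight_100 0.52 [272. 141. 289. 159.] 304 [509.1   4.5  38.3] zmax 50.0 top [508.6   3.6  45. ] [array([510.5,   3. ]), array([17.2, 19.2]), np.float64(69.7)]
weight_block 0.58 [250.  80. 314. 233.] 8738 [513.5  -3.8  28.7] zmax 45.0 top [512.8  -1.9  45. ] [array([514.4,  -8.5]), array([ 64. , 154.9]), np.float64(21.1)]
```

View pics/wrist5.png

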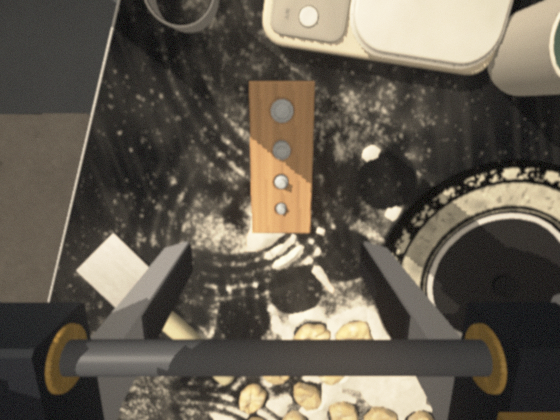

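The weights lie in a row, with the 100 g at (282,110). The block's centre and yaw (514.4,-8.5, 21.1°) predict the pocket at (496.4,38.2), which agrees with the weight measured at (496.4,38.0). The tool is already aligned with the block.

Request:
jog_arm:
  motion: [2, 0.1, 2, 0, 0, 0, 0.5, 2, 0.2, 3, 0, 0, 0, 0.5, 2, 0.2, 3, 0, 0, 0, 0.5, 1.75, 0.1, 3, 0, 0, 0, 0.5, 0, 0, 2, 0, 0, 0, 0.5, 0, 0, 0, 0, 0, 0, 0.5, 0, 0, 0, 0, 0, 0, 0.5]

```text
t: 7.2
tcp_pos: [497.0, 38.0, 73.3]
eef_rot: [[-0.362, 0.932, 0.0], [0.932, 0.362, -0.0], [-0.0, 0.0, -1.0]]
ft_force: [0.5, -0.3, 0.7]
opening: 47.2
grip_force: 0.0
```

Request:
jog_arm:
  motion: [0, -0.05, 1.5, 0, 0, 0, 0.5, 0, 0, 1.5, 0, 0, 0, 0.5, 0, 0, 0.9, 0, 0, 0, 0.5, 0, 0, 0, 0, 0, 0, 0.5, 0, 0, 0, 0, 0, 0, 0.35, 0, 0, 0, 0, 0, 0, 0.3, 0, 0, 0, 0, 0, 0, 0.25]

```text
t: 7.9
tcp_pos: [496.7, 37.5, 34.7]
eef_rot: [[-0.362, 0.932, 0.002], [0.932, 0.362, -0.0], [-0.001, 0.002, -1.0]]
ft_force: [-0.0, -0.4, 0.3]
opening: 26.8
grip_force: 0.0
```

Request:
jog_arm:
  motion: [0, 0, 0, 0, 0, 0, 0.15, 0, 0, 0, 0, 0, 0, 0.15, 0, 0, 0, 0, 0, 0, 0.15, 0, 0, 0, 0, 0, 0, 0.15]

```text
t: 8.3
tcp_pos: [496.6, 37.6, 34.5]
eef_rot: [[-0.362, 0.932, 0.001], [0.932, 0.362, -0.0], [-0.001, 0.001, -1.0]]
ft_force: [-0.0, 0.3, 5.5]
opening: 20.9
grip_force: 30.0
```

Gripped on the body (20.9 mm, 30 N). Lifting slowly.

Request:
jog_arm:
  motion: [0, 0, -0.5, 0, 0, 0, 0.15, 0, 0, -0.5, 0, 0, 0, 0.15, 0, 0, -0.8, 0, 0, 0, 0.15, 0, 0, -2, 0, 0, 0, 0.15, 0, 0, -4, 0, 0, 0, 0.15, 0, 0, -4, 0, 0, 0, 0.15, 0, 0, 0, 0, 0, 0, 0.15, 0, 0, 0, 0, 0, 0, 0.15]

```text
t: 9.1
tcp_pos: [496.2, 37.6, 152.9]
eef_rot: [[-0.362, 0.932, 0.002], [0.932, 0.362, -0.0], [-0.001, 0.002, -1.0]]
ft_force: [-0.9, -0.7, -1.2]
opening: 20.7
grip_force: 30.0
```

Run:
```python
from h import *
im,d,cm=snap("wrist"); a=im; im2,_,_=snap("scene"); im3,_,_=snap("side")
save(np.hstack([cv2.resize(a,(400,300)),cv2.resize(im2[150:250,230:330],(300,300))]),"mix6.png")
cv2.imwrite("pics/side6.png",cv2.resize(im3[100:240,220:370],(750,600))[...,::-1] if 0 else cv2.resize(im3[130:250,230:370],(700,600))[...,::-1])
s=robot.state(); print(s["tcp_pos"],s["opening"],s["grip_force"])
```

```text
[494.57212949  37.67002593 150.51699811] 20.46926772348879 29.999621071619913
```

View pics/side6.png

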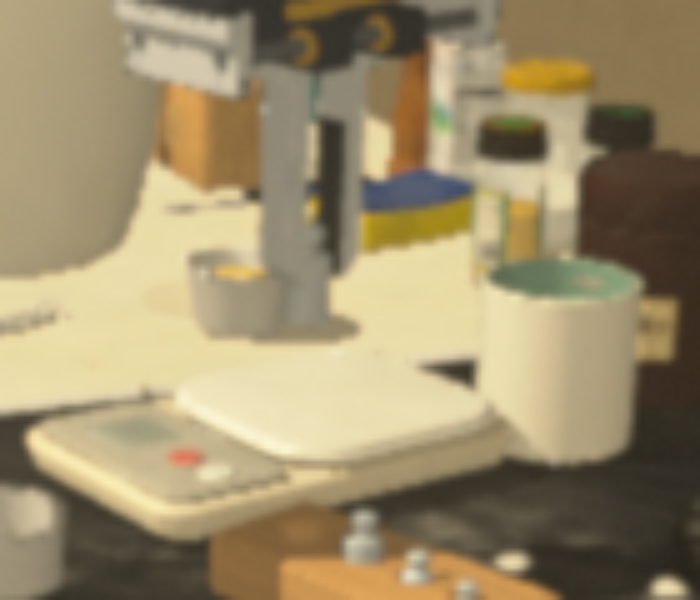

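The weight hangs upright in the grip at (305,285), clear of the block and the mug. Carrying it over the pan.

Request:
jog_arm:
  motion: [1, 1.2, 0, 0, 0, 0, 0.15, 2, 2.4, 0, 0, 0, 0, 0.15, 2.2, 2.6, 0, 0, 0, 0, 0.15, 2.2, 2.6, 0, 0, 0, 0, 0.15, 2.2, 2.6, 0, 0, 0, 0, 0.15, 1.4, 1.6, 0, 0, 0, 0, 0.15, 0.7, 0.8, 0, 0, 0, 0, 0.15, 0, 0, 2, 0, 0, 0, 0.15, 0, 0, 3, 0, 0, 0, 0.15, 0, 0, 2, 0, 0, 0, 0.15, 0, 0, 1, 0, 0, 0, 0.15, 0, 0, 0, 0, 0, 0, 0.15, 0, 0, 0, 0, 0, 0, 0.15]

```text
t: 10.55
tcp_pos: [582.9, 196.6, 72.4]
eef_rot: [[-0.361, 0.932, 0.001], [0.932, 0.361, 0.0], [-0.0, 0.001, -1.0]]
ft_force: [-0.0, 0.4, -1.0]
opening: 20.9
grip_force: 30.0
```

Run:
```python
from h import *
for _ in range(4):
    s=robot.state(); print(np.round(s["tcp_pos"],1),np.round(s["ft_force"],1)); im,d,cm=snap("side")
save(cv2.resize(im[150:250,230:370],(700,500)),"side7.png")
```

```text
[582.9 196.6  72.4] [-0.   0.4 -1. ]
[583.3 196.7  73. ] [-0.5 -0.   0. ]
[583.4 196.7  73.3] [-0.2  0.7 -0.5]
[583.4 196.7  73.3] [-0.7  0.7 -0.7]
```

View pics/side7.png

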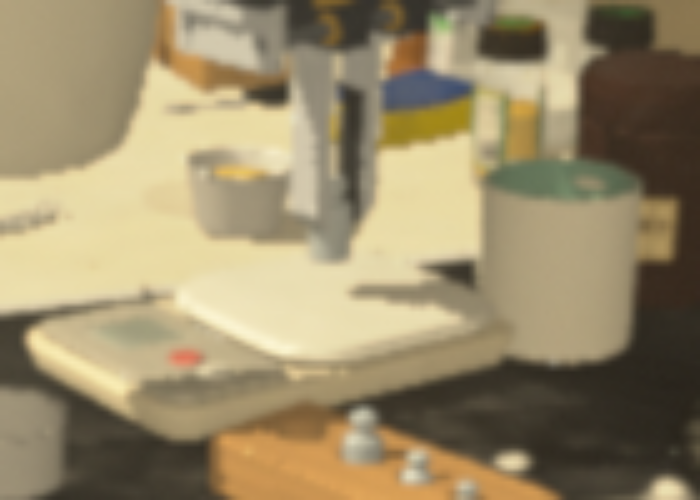

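The weight is upright above mid-pan at (330,240). Now lowering it gently.

Request:
jog_arm:
  motion: [0, 0, 0.6, 0, 0, 0, 0.15, 0, 0, 0.6, 0, 0, 0, 0.15, 0, 0, 0.4, 0, 0, 0, 0.15, 0, 0, 0.2, 0, 0, 0, 0.15, 0, 0, 0, 0, 0, 0, 0.15, 0, 0, 0, 0, 0, 0, 0.15]

```text
t: 11.35
tcp_pos: [582.3, 196.6, 53.9]
eef_rot: [[-0.362, 0.932, -0.0], [0.932, 0.362, -0.0], [0.0, -0.0, -1.0]]
ft_force: [-0.3, -0.2, -0.6]
opening: 20.3
grip_force: 30.0
```

Request:
jog_arm:
  motion: [0, 0, 0.05, 0, 0, 0, 0.15, 0, 0, 0.05, 0, 0, 0, 0.15, 0, 0, 0, 0, 0, 0, 0.15, 0, 0, 0, 0, 0, 0, 0.15]

```text
t: 11.75
tcp_pos: [582.5, 196.6, 53.1]
eef_rot: [[-0.362, 0.932, 0.0], [0.932, 0.362, 0.0], [-0.0, 0.0, -1.0]]
ft_force: [0.4, -0.3, -0.3]
opening: 20.6
grip_force: 30.0
```

Request:
jog_arm:
  motion: [0, 0, 0.05, 0, 0, 0, 0.15, 0, 0, 0.05, 0, 0, 0, 0.15, 0, 0, 0, 0, 0, 0, 0.15, 0, 0, 0, 0, 0, 0, 0.15]

```text
t: 12.15
tcp_pos: [582.6, 196.6, 52.1]
eef_rot: [[-0.362, 0.932, 0.0], [0.932, 0.362, 0.0], [-0.0, 0.0, -1.0]]
ft_force: [-0.4, 0.4, 0.8]
opening: 20.7
grip_force: 30.0
```

Run:
```python
from h import *
F=[]
for _ in range(8):
    snap("side"); s=robot.state(); F.append(np.r_[s["tcp_pos"],s["ft_force"]])
print(np.mean(F,0).round(2),np.std(F,0).round(2))
```

```text
[ 5.8252e+02  1.9661e+02  5.2070e+01 -4.2000e-01  0.0000e+00  7.4000e-01] [0.02 0.01 0.01 0.58 0.37 0.37]
```

Net force of about 1.45 N against hanging means the weight rests on the pan. I'll ease up slightly, release and retreat.

Request:
jog_arm:
  motion: [0, 0, -0.05, 0, 0, 0, 0.15, 0, 0, 0, 0, 0, 0, 0.22, 0, 0, 0, 0, 0, 0, 0.26, 0, 0, 0, 0, 0, 0, 0.32, 0, 0, 0, 0, 0, 0, 0.4, 0, 0, 0, 0, 0, 0, 0.4, 0, 0, 0, 0, 0, 0, 0.4, 0, 0, -1, 0, 0, 0, 0.4, 0, 0, -2, 0, 0, 0, 0.4, 0, 0, -4, 0, 0, 0, 0.4, 0, 0, -4, 0, 0, 0, 0.4, -2, 0, -2, 0, 0, 0, 0.4, -3, 0, 0, 0, 0, 0, 0.4, -3, 0, 0, 0, 0, 0, 0.4, 0, 0, 0, 0, 0, 0, 0.4]

```text
t: 14.05
tcp_pos: [612.8, 118.9, 183.6]
eef_rot: [[-0.359, 0.933, 0.002], [0.933, 0.359, -0.002], [-0.002, 0.002, -1.0]]
ft_force: [0.3, 0.4, 0.1]
opening: 37.6
grip_force: 0.0
```

Run:
```python
from h import *
im,d,cm=snap("wrist"); W=world(d,cm)
for q in ["weight_100","pan_centre"]:
    for r in robot.cut_out(q,"wrist")[:2]:
        m=r["region"]&(d>0); P=W[m]; print(q,round(r["score"],2),np.round(r["extent"]),np.round(np.median(P,0),1),P[:,2].max().round(),[np.round(x,1) for x in cv2.minAreaRect(P[:,:2].astype(np.float32))])
im2,_,_=snap("side")
save(np.hstack([cv2.resize(im,(400,300)),cv2.resize(im2[150:250,230:360],(390,300))]),"mix8.png")
s=robot.state(); print(s["t"],s["tcp_pos"])
```

```text
weight_100 0.74 [138. 280. 152. 297.] [523.1 -24.5  32. ] 41.0 [array([522.6, -27.2]), array([13.3, 13.6]), np.float64(60.4)]
weight_100 0.61 [261.  92. 289. 115.] [582.1 197.1  64.8] 77.0 [array([581.3, 196.9]), array([22.7, 20.6]), np.float64(20.7)]
pan_centre 0.91 [194.  18. 359. 187.] [582.6 198.1  32.3] 63.0 [array([583.6, 193.4]), array([145.4, 154.3]), np.float64(12.9)]
14.25 [610.82723624 122.86290126 182.68684466]
```

View pics/mix8.png

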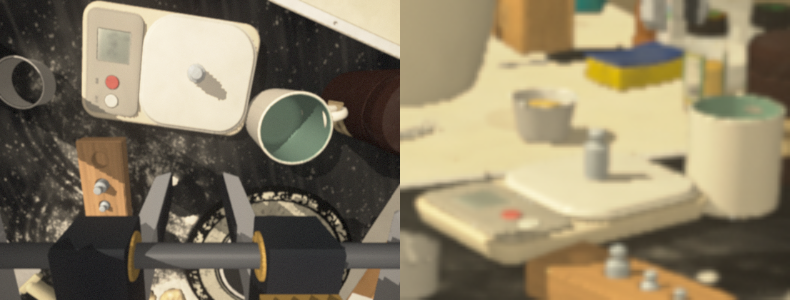

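The weight stands upright mid-pan, at (195,73) in the wrist view and (597,155) in the side view. The pan dropped about 1.4 mm, the other weights are still in their pockets and the arm is clear.

```bash
python3 -c "
from station import robot
print(robot.job_done())"
```

```text
the job is handed in; nothing more can be done
None
```

I pressed the zero button with the pan empty, then set the 100 g weight upright in the middle of the pan, let go, and handed the job in at about 14 s of the 42 s allowed.

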